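# Free a glued panel: release the bar clamp and run its jaw right back

### The job

The glue has set and the clamp's screw has already been backed off. Press the thumb lever on the bar clamp's sliding jaw right down to lift its pawl off the toothed bar, keep it down and push the jaw back along the bar, away from the panel, until it stops against the stop pin; then let the lever spring up and leave the clamp. Work with the fingertips only: do not pick anything up, and leave the panel and the things lying around where they are.

Things in the scene. Friction and masses are not known exactly. Their poses are not given: they have to be found in the camera images.
- clamp: Bar clamp on a plywood board (480 x 150 x 18 mm) screwed to the bench; fixed. Origin on the bench under the bar. x axis: along the toothed aluminium bar (22 mm wide, tooth tops 58 mm above the bench), away from the panel, the way the jaw opens; z up. Screw and its head (104 mm high) at the -x end. Two battens beside the bar, 62 mm high, carry the panel.
- stop_pin (a point): Centre of the steel cross pin (8 mm thick, 50 mm long) through the bar at x = 48 mm in the clamp's frame, 42 mm above the bench. The sleeve of the jaw stops against it; the thumb lever passes above it and ends up beyond it.
- jaw (a joint): Place of the sliding jaw along the bar in m: 0 nearest the screw, growing as it opens (clamp's +x), 0.145 hard against the stop pin. Saw teeth of 6 mm pitch lock it against opening while the lever is up (up to 6 mm of play); with the lever down it slides with about 3 N of friction.
- jaw_face (a point): Middle of the soft black face of the sliding jaw on the panel's side, 80 mm above the bench. The jaw is a grey casting: upright face block 20 mm thick with its face, 50 mm wide, top 104 mm above the bench; behind it (+x) a sleeve on the bar, 43 mm wide, 68 mm high, to 68 mm from the face; then two low tail arms, 58 mm high, to the finger rest.
- release (a joint): Angle of the thumb lever in rad, pivoted on the jaw: 0 to 0.11 up at rest (pawl in the teeth or on the back of a tooth), 0.22 pressed fully down on its stop. The pawl is clear of the teeth beyond about 0.12. It springs up by itself; to hold it fully down takes about 8 N at the middle of its pad.
- thumb_pad (a point): Middle of the top face of the lever's steel thumb pad, 100 mm behind the jaw's face (clamp's +x), between face block and finger rest, moving with jaw and lever. Pad 34 mm wide across the bar, 40 mm along it, about 80 mm above the bench with the lever at 0; goes down 10 mm when fully pressed. Tilted up 8 degrees away from the jaw at 0, 5 degrees down when pressed.
- panel_center (a point): Centre of the glued pine panel, 115 mm along the bar, 220 mm across it, 20 mm thick, lying loose on the battens 4 to 30 mm off the jaw's face; centre 72 mm above the bench. To be left in place.
- glue_mid (a point): Middle of an upright white glue bottle, 58 mm in diameter, 175 mm high, on the bench. To be left in place.
- mallet_mid (a point): Rubber mallet lying on the bench: handle along its x axis, 250 mm long; head 56 mm in diameter, 85 mm across, its middle 100 mm from this point towards +x. Point 28 mm above the bench. To be left in place.
- tape_mid (a point): Middle of a grey tape measure standing on the bench, 60 x 34 mm, 58 mm high. To be left in place.
- finger_rest (a point): Middle of the inner (panel-side) surface of the finger rest, the upright plate of the jaw's casting at the far (+x) end of its tail, behind the thumb pad: 43 mm wide, 6 mm thick (9 mm at its top bead), top 103 mm above the bench, this point 85 mm. A finger on the pad pushes the jaw along against it, 22 mm from the pad's middle.

How it is judged:
On the way, in this order (a step that is already met when the one before it is completed fails the run):
1. the robot presses the thumb lever down, clear of the teeth, before the jaw has been moved (value of joint release above 0.14 rad and distance of jaw_face from where it was at the start of the episode below 0.03 m and contact force between any of the fingers, the arm and release above 1 N), for 0.05 s.
2. the jaw reaches the stop pin (value of joint jaw above 0.137 m), for 0.1 s.
At the end, for the whole second after the job is handed in: The jaw stands within 8 mm of the end of its travel at the stop pin and is at rest, the thumb lever has sprung up (below 0.13 rad), the panel lies flat within 15 mm of where it was, and the glue bottle, mallet and tape measure are within 20 mm of where they were (value of joint jaw above 0.137 m and value of joint release below 0.13 rad and velocity of joint jaw below 0.01 m/s and distance of panel_center from where it was at the start of the episode below 0.015 m and angle between panel_center's own z axis and vertical below 0.05 rad and distance of each of glue_mid, mallet_mid, tape_mid from where it was at the start of the episode below 0.02 m); the robot touches nothing.
It fails at once if the panel is lifted, shoved or tipped (distance of panel_center from where it was at the start of the episode above 0.02 m or angle between panel_center's own z axis and vertical above 0.1 rad).
It fails at once if a bystander (glue bottle, mallet, tape measure) is lifted, moved or knocked over (distance of any of glue_mid, mallet_mid, tape_mid from where it was at the start of the episode above 0.02 m).
It also fails if it takes over 38 s, if anything falls off the work surface, if the arm or the gripper's body presses on something with over 40 N, if the wrist force passes 120 N, or if a joint passes its speed limit or range.

### The arm

A 6-joint arm with a two-finger parallel gripper is mounted at the origin on the work surface. World frame = base frame: x ahead of the robot, y to its left, z up, the work surface at z = 0. Lengths are in m, angles in rad, forces in N, time in s.
With the tool pointing down it reaches from about 0.25 to 0.775 m from the base axis. Payload 4 kg.
Tool frame: the origin (TCP) lies midway between the tips of the shut fingers; the grasp point (between the pads) lies 19 mm behind it; z points along the fingers, x is the direction in which the jaws open and shut, and the axes are right-handed (so a half turn about z gives the same grasp; the last joint's range is limited). The gripper opens to 94 mm and grips with 3 to 60 N. Pads are 16 mm wide; open, the fingers measure 119 mm over their backs; the gripper's body (75 mm by 177 mm) begins 78 mm behind the grasp point.
Start: joints at [1.121, 0.087, 1.371, -0, 1.684, -0.103], TCP at [0.187, 0.517, 0.206] pointing down, gripper open.
Joint ranges: [-3.1, 3.1], [-0.76, 2.03], [0.27, 2.55], [-1.08, 4.22], [0.17, 2.65], [-2.57, 2.57]. Speed limits (rad/s): [2.79, 2.79, 3.14, 3.14, 3.14, 3.14].

### API

Orientations are given as [roll, pitch, yaw] about the fixed x, y, z axes, in that order (R = Rz(yaw) Ry(pitch) Rx(roll)).
In Python, from bench import robot, eyes, close_job gives the robot as it stands.
- The arm moves only by the shell command python3 -m jog 'ROWS'. ROWS is JSON, a list of rows, each a list of 3 entries, a list of its own where there are three numbers: the turn, a rotation vector about the tool's x, y, z in degrees, then the shift along the tool's x, y, z in mm, then the closure, from -1 (fully open) to 1 (shut). In form: [[[wx, wy, wz], [x, y, z], claw], ...]. A call has 1 to 5 rows; each row is the pose to reach, as a shift and turn from the pose commanded when the call began, along the tool's axes at that moment; what a row does not reach only later rows make up. A row lasts 1/10 s, in which the tool goes at most 50 mm and 8.59 degrees, less where a joint would pass 70% of its speed; a pose out of reach is approached as far as the arm can. A call with a gripper value outside its range is refused whole. The fingers move at their own pace and stop on an object; the grip force is fixed at half the most. Time passes only in rows, so rows that repeat a pose let the fingers close. It gives the time, the measured TCP pose, the force and the opening at its end, in the units of the state.
- robot.get_obs(): the state, without advancing time (a new reading comes with each control period).
- eyes.snapshot(name): name is "side" or "top" or "wrist"; returns (picture, depth): 420x560x3 uint8, red, green, blue; 420x560 float32, m along the optical axis (not along the pixel's ray), 0 where there is no reading.
- eyes.camera_params(name): a dict with "mtx" (3x3 intrinsics, pixels), "world_to_cam" (4x4, takes a point from world to camera coordinates). Camera axes: x right, y up, looking along -z (the intrinsics and any distortion apply to the point x, -y, -z); pixel columns grow to the right and rows downward; lengths in m; the calibration is good to about 2 mm. A picture is of the moment at which its call begins: read the wrist's pose just before it. camera_params takes no time and is no camera call; for the wrist camera it gives the pose at the moment of the call.
- close_job(): hands the job in, once; it reports no verdict.
The state is a dict: "time": time; "joint_positions": joint angles; "qvel": joint speeds; "joint_torque": joint torques, N m; "tool_pos": TCP position; "ee_rot": TCP orientation; "wrist_force": force on the tool from outside, world axes, zero at the start; "wrist_torque": the same for the moment, N m; "width": finger opening in m.
Only numpy, scipy, OpenCV 4.12 (cv2) and the standard library are available. Lean on these libraries where they do the work, as an engineer would, in place of code of your own. Each camera call takes 0.05 s, during which the arm holds its last target. There are 200 camera calls.

## Working session

There is one attempt and no reset: what is moved stays moved. The work goes in short steps, Python scripts to look and compute and a shell command to move; the robot and the scene stay as the last step left them, time stands still between calls to the robot, and variables do not carry over. Pictures are saved under pics/ and viewed, about 8 in all and at most 12, crops included, and the job is handed in when it is done.

```bash
mkdir -p pics; cat > h.py <<'E'
import numpy as np, cv2
from bench import robot, eyes, close_job
def snap(n,f):
    p=eyes.camera_params(n); im,d=eyes.snapshot(n); np.savez(''+f+'.npz',im=im,d=d,K=p['mtx'],T=p['world_to_cam'])
    cv2.imwrite(f'pics/{f}.png',im[:,:,::-1]); return im,d
def load(f):
    z=np.load(''+f+'.npz'); return z['im'],z['d'],z['K'],z['T']
def cloud(f):
    im,d,K,T=load(f); v,u=np.mgrid[:d.shape[0],:d.shape[1]]
    c=np.stack([(u-K[0,2])/K[0,0]*d,-(v-K[1,2])/K[1,1]*d,-d],-1)
    Ti=np.linalg.inv(T); return im,c@Ti[:3,:3].T+Ti[:3,3],d>0
E
python3 - <<'E'
from h import *
o=robot.get_obs(); print({k:np.round(v,3).tolist() for k,v in o.items()})
print(eyes.camera_params('top'))
a,_=snap('top','t0'); b,_=snap('side','s0')
E
```

```text
{'time': 0.0, 'joint_positions': [1.121, 0.088, 1.372, -0.0, 1.684, -0.103], 'qvel': [-0.001, 0.002, -0.002, 0.0, 0.0, 0.002], 'joint_torque': [0.001, -34.019, -30.242, 0.072, 0.033, -0.0], 'tool_pos': [0.187, 0.517, 0.204], 'ee_rot': [-3.141, 0.002, 1.224], 'wrist_force': [0.513, -0.136, -0.04], 'wrist_torque': [-0.031, 0.04, 0.016], 'width': 0.094}
{'mtx': array([[395.96314442,   0.        , 279.58422048],
       [  0.        , 395.96314442, 211.33500149],
       [  0.        ,   0.        ,   1.        ]]), 'world_to_cam': array([[ 0.01981968, -0.99935735, -0.02986754,  0.07185915],
       [ 0.99452231,  0.01663973,  0.10319155, -0.60064394],
       [-0.10262825, -0.03174916,  0.99421297, -0.71771265],
       [ 0.        ,  0.        ,  0.        ,  1.        ]])}
```

View pics/t0.png

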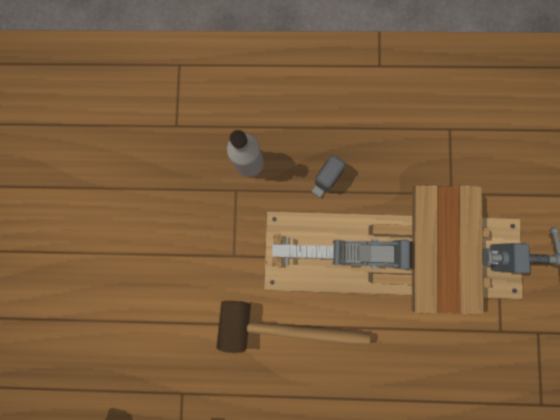

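View pics/s0.png

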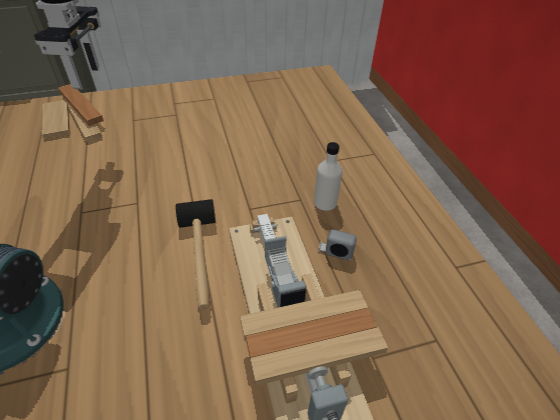

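Top view: bar runs along row ~252, jaw face at column ~411, finger rest ~336, stop pin ~285, bottle (245,150), tape (330,175), mallet head (234,326). The side view agrees. The jaw opens towards world +y. Next I measure from depth.

```bash
python3 - <<'E'
from h import *
im,P,ok=cloud('t0')
b=im[190:315,255:425]; cv2.imwrite('pics/t0c.png',cv2.resize(b[:,:,::-1],None,fx=4.5,fy=4.5,interpolation=cv2.INTER_CUBIC))
# profile along bar at rows 252-256
for c in range(270,416,3):
    q=P[250:257,c]; print(c,np.round(np.median(q,0)*1000).astype(int).tolist(), end=' | ')
print()
for c in (345,352,375,404,315,287):
    print(c,[tuple(np.round(P[r,c]*1000).astype(int)) for r in range(234,274,3)])
for n,(r0,r1,c0,c1,zl) in dict(glue=(125,180,225,265,.03),tape=(155,200,310,348,.03),mallet=(295,360,210,260,.02)).items():
    q=P[r0:r1,c0:c1].reshape(-1,3); q=q[q[:,2]>zl]; print(n,np.round(q.min(0),3),np.round(q.max(0),3))
E
```

```text
270 [520, 100, 19] | 273 [521, 92, 59] | 276 [521, 87, 59] | 279 [521, 82, 58] | 282 [521, 76, 58] | 285 [521, 71, 57] | 288 [521, 65, 59] | 291 [521, 60, 58] | 294 [521, 54, 58] | 297 [521, 49, 58] | 300 [522, 44, 58] | 303 [522, 38, 59] | 306 [522, 33, 57] | 309 [522, 27, 59] | 312 [522, 22, 59] | 315 [522, 17, 59] | 318 [522, 11, 59] | 321 [522, 6, 58] | 324 [522, 0, 58] | 327 [523, -5, 58] | 330 [523, -10, 58] | 333 [523, -16, 59] | 336 [523, -16, 103] | 339 [523, -21, 103] | 342 [523, -29, 79] | 345 [523, -35, 78] | 348 [523, -40, 77] | 351 [523, -45, 79] | 354 [523, -50, 77] | 357 [524, -56, 77] | 360 [524, -61, 76] | 363 [524, -66, 75] | 366 [524, -72, 74] | 369 [524, -78, 71] | 372 [524, -83, 72] | 375 [524, -88, 71] | 378 [524, -93, 71] | 381 [524, -99, 71] | 384 [525, -104, 71] | 387 [525, -109, 71] | 390 [525, -114, 72] | 393 [525, -119, 73] | 396 [525, -123, 79] | 399 [525, -123, 98] | 402 [523, -126, 106] | 405 [525, -131, 105] | 408 [525, -136, 106] | 411 [525, -142, 101] | 414 [526, -154, 79] | 
345 [(np.int64(559), np.int64(-42), np.int64(19)), (np.int64(554), np.int6
[... 3255 characters left out ...]
(68), np.int64(48)), (np.int64(545), np.int64(68), np.int64(47)), (np.int64(539), np.int64(68), np.int64(45)), (np.int64(534), np.int64(67), np.int64(58)), (np.int64(528), np.int64(67), np.int64(57)), (np.int64(523), np.int64(67), np.int64(59)), (np.int64(517), np.int64(67), np.int64(58)), (np.int64(512), np.int64(67), np.int64(48)), (np.int64(507), np.int64(67), np.int64(49)), (np.int64(501), np.int64(67), np.int64(48)), (np.int64(495), np.int64(67), np.int64(19)), (np.int64(489), np.int64(67), np.int64(20)), (np.int64(483), np.int64(67), np.int64(21))]
glue [0.522 0.059 0.03 ] [0.727 0.174 0.778]
tape [ 0.522 -0.038  0.03 ] [0.702 0.059 0.778]
mallet [0.342 0.059 0.021] [0.522 0.194 0.778]
```

View pics/t0c.png

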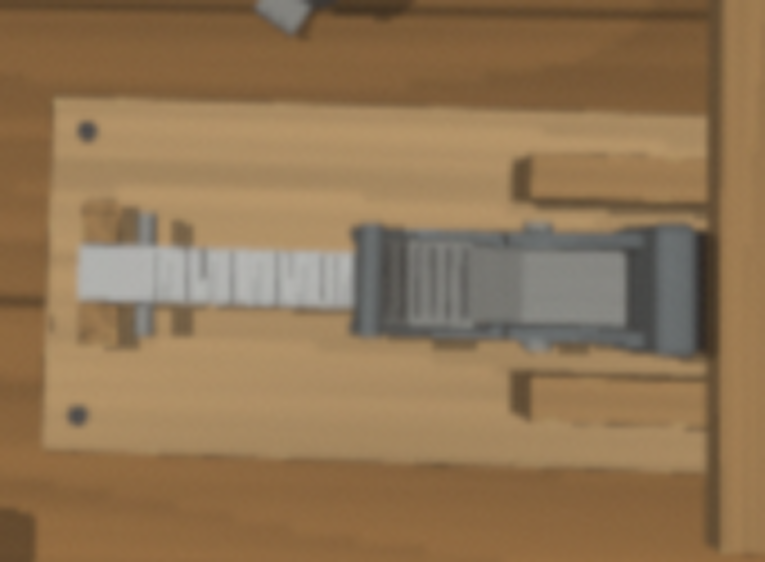

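```bash
python3 -m jog '[[[0,0,-19.9],[-411,508,0],1],[[0,0,-19.9],[-411,508,0],1],[[0,0,-19.9],[-411,508,0],1],[[0,0,-19.9],[-411,508,0],1],[[0,0,-19.9],[-411,508,0],1]]'
```

```text
time: 0.6
tool_pos: [0.3136, 0.3069, 0.2051]
ee_rot: [-3.141, 0.0, 1.572]
wrist_force: [0.9, 0.1, 0.1]
width: 0.0575
```

```bash
python3 -m jog '[[[0,0,0],[-346,209,0],1],[[0,0,0],[-346,209,0],1],[[0,0,0],[-346,209,0],1],[[0,0,0],[-346,209,0],1],[[0,0,0],[-346,209,0],1]]'
```

```text
time: 1.1
tool_pos: [0.443, 0.0929, 0.2053]
ee_rot: [-3.141, -0.0, 1.571]
wrist_force: [0.8, 1.5, 0.1]
width: 0.0177
```

```bash
python3 -m jog '[[[0,0,0],[-133,81,0],1],[[0,0,0],[-133,81,0],1],[[0,0,0],[-133,81,0],1],[[0,0,0],[-133,81,0],1],[[0,0,0],[-133,81,70],1]]'
python3 -m jog '[[[0,0,0],[0,0,40],1],[[0,0,0],[0,0,40],1],[[0,0,0],[0,0,40],1]]'
python3 - <<'E'
from h import *
print(np.round(robot.get_obs()['tool_pos'],4),np.round(robot.get_obs()['wrist_force'],1))
a,_=snap('wrist','w1'); b,_=snap('side','s1')
c=b[210:330,220:320]; c=cv2.resize(c,(400,480),interpolation=cv2.INTER_CUBIC)
a2=cv2.resize(a,(400,300)); a2=np.vstack([a2,np.zeros((180,400,3),np.uint8)])
cv2.imwrite('pics/c1.png',np.hstack([a2,c])[:,:,::-1])
E
```

```text
time: 1.6
tool_pos: [0.5289, -0.0405, 0.1618]
ee_rot: [3.127, 0.002, 1.568]
wrist_force: [0.6, -0.5, 0.1]
width: 0.0001
time: 1.9
tool_pos: [0.5231, -0.0374, 0.1155]
ee_rot: [-3.14, -0.001, 1.572]
wrist_force: [-0.0, 0.6, 1.0]
width: 0.0006
[ 0.5231 -0.0374  0.1155] [-0.   0.6  1. ]
```

View pics/c1.png

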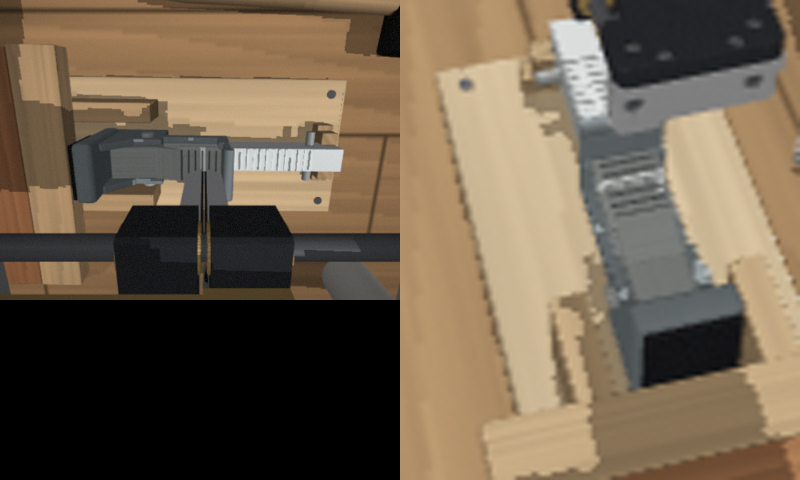

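The wrist picture shows the fingertips over the ribbed pad (~(205,165)), close to the rest (~(228,170)). The side crop agrees. I check where the rest is in the wrist depth.

```bash
python3 - <<'E'
from h import *
im,P,ok=cloud('w1')
m=ok&(abs(P[...,0]-.525)<.022)
def rng(lo,hi,y0,y1):
    q=P[m&(P[...,2]>lo)&(P[...,2]<hi)&(P[...,1]>y0)&(P[...,1]<y1)]; print(len(q),np.round(np.percentile(q,[1,50,99],0),4).tolist())
rng(.095,.112,-.035,.01)   # rest top
rng(.085,.095,-.03,.01)   # rest front/back
rng(.068,.09,-.063,-.024) # pad
rng(.098,.112,-.16,-.1) # block top
rng(.112,.14,-.08,.02) # fingers
E
```

```text
958 [[0.5033, -0.023, 0.0983], [0.5203, -0.0186, 0.102], [0.5439, -0.0143, 0.1036]]
5 [[0.5032, -0.0216, 0.0852], [0.5036, -0.0213, 0.0867], [0.5054, -0.0211, 0.0899]]
2387 [[0.5063, -0.0627, 0.0735], [0.5181, -0.0456, 0.0759], [0.538, -0.0244, 0.0782]]
2567 [[0.5034, -0.1431, 0.0984], [0.5234, -0.1311, 0.1031], [0.5455, -0.1235, 0.105]]
844 [[0.5125, -0.0497, 0.116], [0.5131, -0.038, 0.1303], [0.5188, -0.0259, 0.1399]]
```

```bash
python3 -m jog '[[[0,0,0],[-6,1,0],1],[[0,0,0],[-6,1,10],1],[[0,0,0],[-6,1,25],1],[[0,0,0],[-6,1,30],1],[[0,0,0],[-6,1,30],1]]'
python3 -m jog '[[[0,0,0],[0,0,4],1],[[0,0,0],[0,0,6],1],[[0,0,0],[0,0,8],1],[[0,0,0],[0,0,8],1]]'
```

```text
time: 2.5
tool_pos: [0.5241, -0.044, 0.0846]
ee_rot: [-3.14, -0.001, 1.571]
wrist_force: [0.1, -0.2, 0.3]
width: 0.0003
time: 2.9
tool_pos: [0.5247, -0.0441, 0.0775]
ee_rot: [-3.141, -0.0, 1.571]
wrist_force: [-0.4, 0.4, 0.1]
width: 0.0003
```

```bash
python3 -m jog '[[[0,0,0],[0,0,2],1],[[0,0,0],[0,0,4],1],[[0,0,0],[0,0,4],1]]'
python3 -m jog '[[[0,0,0],[0,0,2],1],[[0,0,0],[0,0,4],1],[[0,0,0],[0,0,4],1]]'
```

```text
time: 3.2
tool_pos: [0.5252, -0.0436, 0.0747]
ee_rot: [3.14, -0.001, 1.572]
wrist_force: [-1.4, 2.3, 5.8]
width: 0.0004
time: 3.5
tool_pos: [0.5253, -0.0431, 0.0712]
ee_rot: [3.14, -0.002, 1.572]
wrist_force: [-2.2, 1.9, 8.4]
width: 0.0005
```

```bash
python3 -m jog '[[[0,0,0],[0,0,2],1],[[0,0,0],[0,0,3],1],[[0,0,0],[0,0,3],1]]'
python3 -m jog '[[[0,0,0],[0,0,2],1],[[0,0,0],[0,0,3],1],[[0,0,0],[0,0,3],1]]'
```

```text
time: 3.8
tool_pos: [0.5253, -0.0432, 0.0693]
ee_rot: [3.139, -0.001, 1.572]
wrist_force: [-4.6, 3.8, 10.9]
width: 0.0005
time: 4.1
tool_pos: [0.5256, -0.0436, 0.0689]
ee_rot: [3.138, -0.001, 1.572]
wrist_force: [-7.2, 2.2, 21.3]
width: 0.0009
```

Lever is on its stop (z stays at 69 mm while the force rises to 21 N). Now I push along +y.

```bash
python3 -m jog '[[[0,0,0],[4,0,0],1],[[0,0,0],[8,0,0],1],[[0,0,0],[13,0,0],1],[[0,0,0],[18,0,0],1],[[0,0,0],[23,0,0],1]]'
```

```text
time: 4.6
tool_pos: [0.5258, -0.0232, 0.0689]
ee_rot: [3.138, 0.005, 1.571]
wrist_force: [-8.5, -3.3, 19.4]
width: 0.0004
```

```bash
python3 -m jog '[[[0,0,0],[8,0,0],1],[[0,0,0],[16,0,0],1],[[0,0,0],[24,0,0],1],[[0,0,0],[32,0,0],1],[[0,0,0],[40,0,0],1]]'
python3 -m jog '[[[0,0,0],[8,0,0],1],[[0,0,0],[16,0,0],1],[[0,0,0],[24,0,0],1],[[0,0,0],[32,0,0],1],[[0,0,0],[40,0,0],1]]'
```

```text
time: 5.1
tool_pos: [0.5262, 0.0172, 0.069]
ee_rot: [3.137, 0.004, 1.571]
wrist_force: [-6.1, -3.1, 19.0]
width: 0.0001
time: 5.6
tool_pos: [0.5266, 0.0575, 0.069]
ee_rot: [3.136, 0.004, 1.571]
wrist_force: [-6.1, -4.1, 19.2]
width: 0.0008
```

```bash
python3 -m jog '[[[0,0,0],[8,0,0],1],[[0,0,0],[16,0,0],1],[[0,0,0],[22,0,0],1],[[0,0,0],[27,0,0],1],[[0,0,0],[31,0,0],1]]'
python3 -m jog '[[[0,0,0],[3,0,0],1],[[0,0,0],[6,0,0],1],[[0,0,0],[9,0,0],1],[[0,0,0],[12,0,0],1],[[0,0,0],[12,0,0],1]]'
```

```text
time: 6.1
tool_pos: [0.5269, 0.089, 0.069]
ee_rot: [3.135, 0.002, 1.571]
wrist_force: [-4.4, -3.1, 18.5]
width: 0.0007
time: 6.6
tool_pos: [0.5272, 0.0979, 0.0689]
ee_rot: [3.135, 0.008, 1.571]
wrist_force: [-4.5, -10.1, 18.4]
width: 0.0006
```

```bash
python3 -m jog '[[[0,0,0],[3,0,0],1],[[0,0,0],[6,0,0],1],[[0,0,0],[6,0,0],1],[[0,0,0],[6,0,0],1]]'
python3 - <<'E'
from h import *
snap('top','t2'); im,P,ok=cloud('t2')
m=ok&(abs(P[...,0]-.525)<.02)
q=P[m&(P[...,2]>.095)&(P[...,2]<.11)&(P[...,1]>-.16)&(P[...,1]<.2)]
print(np.histogram(q[:,1],bins=np.arange(-.16,.2,.01)))
E
```

```text
time: 7.0
tool_pos: [0.5279, 0.1032, 0.0685]
ee_rot: [3.133, 0.009, 1.57]
wrist_force: [-1.8, -11.3, 15.6]
width: 0.0005
(array([  0,   0,   0,   0,   0,   0,   0,   0,   0,   0,   0,   0,   0,
         0,   0,  56, 120,   0,   0,   0,   0,   0,   0,   0,   0,   0,
         0,   0,   0,   0,   0,   0,   0,   0,   0]), array([-1.60000000e-01, -1.50000000e-01, -1.40000000e-01, -1.30000000e-01,
       -1.20000000e-01, -1.10000000e-01, -1.00000000e-01, -9.00000000e-02,
       -8.00000000e-02, -7.00000000e-02, -6.00000000e-02, -5.00000000e-02,
       -4.00000000e-02, -3.00000000e-02, -2.00000000e-02, -1.00000000e-02,
        1.38777878e-16,  1.00000000e-02,  2.00000000e-02,  3.00000000e-02,
        4.00000000e-02,  5.00000000e-02,  6.00000000e-02,  7.00000000e-02,
        8.00000000e-02,  9.00000000e-02,  1.00000000e-01,  1.10000000e-01,
        1.20000000e-01,  1.30000000e-01,  1.40000000e-01,  1.50000000e-01,
        1.60000000e-01,  1.70000000e-01,  1.80000000e-01,  1.90000000e-01]))
```

```bash
python3 -m jog '[[[0,0,0],[3,0,0],1],[[0,0,0],[5,0,0],1],[[0,0,0],[5,0,0],1],[[0,0,0],[5,0,0],1]]'
python3 - <<'E'
from h import *
im,P,ok=cloud('t2')
m=ok&(abs(P[...,0]-.525)<.02)&(P[...,2]>.098)&(P[...,2]<.11)&(abs(P[...,1])<.04)
print(np.percentile(P[m][:,1],[1,5,95,99]))
E
```

```text
time: 7.45
tool_pos: [0.5279, 0.1032, 0.0686]
ee_rot: [3.134, 0.018, 1.568]
wrist_force: [-1.9, -22.6, 16.8]
width: 0.0005
[-0.00442936 -0.00301322  0.00770368  0.00786337]
```

The jaw is hard on the stop: the push force rose to 22 N without motion, and the face moved ~138 mm. I ease the push, then lift.

```bash
python3 -m jog '[[[0,0,0],[-4,0,0],1],[[0,0,0],[-4,0,-4],1],[[0,0,0],[-4,0,-10],1],[[0,0,0],[-4,0,-16],1],[[0,0,0],[-5,0,-22],1]]'
python3 -m jog '[[[0,0,0],[-3,0,-10],1],[[0,0,0],[-3,0,-30],1],[[0,0,0],[-3,0,-70],1],[[0,0,0],[-3,0,-110],1],[[0,0,0],[-3,0,-130],1]]'
```

```text
time: 7.95
tool_pos: [0.5235, 0.1035, 0.0835]
ee_rot: [-3.138, 0.008, 1.57]
wrist_force: [0.1, -7.7, -5.9]
width: 0.0003
time: 8.45
tool_pos: [0.5262, 0.1054, 0.2205]
ee_rot: [3.134, -0.001, 1.572]
wrist_force: [0.7, -0.2, 0.3]
width: 0.0002
```

Clear of the clamp; now I move back towards the robot for a clear view.

```bash
python3 -m jog '[[[0,0,0],[0,-160,0],1],[[0,0,0],[0,-160,0],1],[[0,0,0],[0,-160,0],1],[[0,0,0],[0,-160,0],1],[[0,0,0],[0,-160,0],1]]'
python3 -m jog '[[[0,0,0],[0,0,0],1],[[0,0,0],[0,0,0],1],[[0,0,0],[0,0,0],1]]'
python3 - <<'E'
from h import *
a,_=snap('top','t3'); b,_=snap('side','s3')
im,P,ok=cloud('t3')
m=ok&(abs(P[...,0]-.525)<.015)
q=P[m&(P[...,2]>.098)&(P[...,2]<.11)&(abs(P[...,1])<.03)]; print('block',np.percentile(q[:,1],[1,99]))
q=P[m&(P[...,2]>.095)&(P[...,2]<.11)&(P[...,1]>.09)&(P[...,1]<.15)]; print('rest',np.percentile(q[:,1],[1,99]) if len(q) else 0)
q=P[m&(P[...,2]>.06)&(P[...,2]<.09)&(P[...,1]>.08)&(P[...,1]<.112)]; print('pad z',np.percentile(q[:,2],[5,50,95]) if len(q) else 0)
o=load('t0')[0].astype(int)
cv2.imwrite('pics/f.png',np.hstack([a,b])[::,:,::-1][:, :].astype(np.uint8) if 0 else cv2.resize(np.hstack([a,b])[:,:,::-1],(800,300)))
d=(abs(o-a).max(2)>40).astype(np.uint8); n,l,s,_=cv2.connectedComponentsWithStats(d); print([x.tolist() for x in s[1:] if x[4]>15])
E
```

```text
time: 8.95
tool_pos: [0.3641, 0.1052, 0.2167]
ee_rot: [3.138, -0.001, 1.572]
wrist_force: [-0.6, -0.4, -0.2]
width: 0.0003
time: 9.25
tool_pos: [0.3657, 0.1048, 0.2153]
ee_rot: [-3.141, 0.0, 1.571]
wrist_force: [-0.2, -0.2, -0.2]
width: 0.0003
block [-0.00444056  0.01567577]
rest [0.11611511 0.1248337 ]
pad z [0.07503698 0.07729722 0.07959172]
[[294, 237, 56, 31, 765], [253, 238, 42, 26, 674], [334, 240, 79, 30, 1635], [290, 258, 8, 5, 17], [314, 335, 55, 8, 236], [378, 334, 69, 13, 417], [448, 339, 34, 8, 128], [158, 343, 332, 77, 11115], [468, 377, 10, 5, 21], [406, 388, 33, 11, 245], [458, 390, 33, 11, 301], [408, 403, 33, 15, 370], [460, 405, 19, 9, 90]]
```

View pics/f.png

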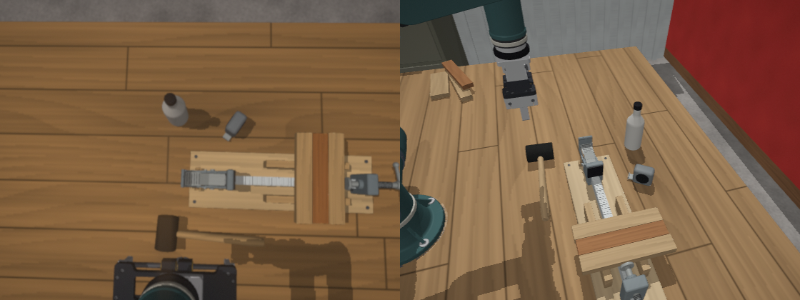

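The picture shows the jaw at the pin with the lever up, and the panel, bottle, tape and mallet unmoved. I hand in.

```bash
python3 -c "
from bench import close_job; print(close_job())"
```

```text
the job is handed in; nothing more can be done
None
```

The job is done and handed in at about 9.3 s of the 38 s allowed; the hand-in gives no verdict.

With the fingers shut, I pressed the thumb lever down to its stop. The tip stayed at about 69 mm while the force rose to 21 N. Holding it down, I slid the jaw about 138 mm to the stop pin. There the push force rose from 11 to 22 N with no further movement. I then eased off, lifted away and moved the arm clear.

- **Jaw:** the face is at y ≈ -4.4 mm, where -4 mm was expected from the measured pin position.
- **Lever:** the pad is back at about 77 mm, roughly its starting height, so the lever has sprung up.
- **Surroundings:** comparing the top pictures before and after shows no change at the panel, glue bottle or tape measure. The mallet was checked only by eye, because the arm's shadow lies over its handle; it looked unmoved.
- **Robot:** the wrist force is about 0, so it is touching nothing.

While lifting off, the fingers briefly dragged up on the finger rest with about 6 N. It had no visible effect, and no check failed or disagreed.

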